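# Unlatch the curd chill box and hold its sprung lid just below balance

## Task

Open the chill box for a colleague about to load it: swing the latch lever off the lid until it points straight out to the box's front, then raise the sprung lid by its blue bar past its balance point so that the spring is felt to take over, without letting it fly up to its stop. Then ease it back and finish with the gripper's fingers still holding the lid steady just below the balance point (green band of the quadrant), where it would fall shut if let go. Leave the tubs and other loose things around it where they are.

Things in the scene. Friction and masses are not known exactly. Their poses are not given: they have to be found in the camera images.
- chill_box: White plastic open box, 200 deep (x) x 260 wide (y) x 85 mm high, fixed to the bench; position and yaw vary. Origin: centre of its underside, on the bench. Its -x side is the front, towards the robot. A 16 mm pale teal lid covers it, hinged along the far (+x) rim. On its -y side stands the latch post, on its +y side the wire quadrant. Six tubs are fixed inside.
- lid (a joint): Teal steel lid's angle (rad): 0 shut, grows as the front edge rises, stop at 1.45. 0.9 kg; a spring of nearly constant opening torque works against its weight: below the balance point, 0.95, it falls shut, above it the spring lifts it to the stop. Hinge damped, nearly frictionless. At the bar: 1.6 N lifts it from shut, 0.4 N holds it 0.15 rad below balance, plus 1 N per rad/s.
- lid_hinge (a point): Middle of the lid's hinge axis, 100 mm behind the box's origin (box +x) and 93 mm above the bench; the axis runs along the box's y.
- lid_bar (a point): Centre of the lid's blue round bar, 14 mm thick, 140 long, parallel to the hinge axis, 250 mm from it: at lid angle q it is 250 cos q in front of the hinge and 250 sin q above it (93 mm above the bench when shut). 38 mm gap from bar to lid edge; 12 mm wide arms 60 mm either side of centre carry it. Fingers fit either side from above; it can turn in a light grip.
- latch (a joint): Angle of the dark steel latch lever about its vertical pivot (rad). 0: points along the box's +y, 2 mm over the lid, blocking it; grows anticlockwise from above; at 1.57 it points to the box's front (-x), lid free (clear of it from 1.1). Stop at 1.7. Starts between 0 and 0.2. Stays where it is left; takes about 1 N at the knob.
- latch_pivot (a point): Pivot axis of the latch at the underside of its lever, 103 mm above the bench; in the box's frame 65 mm in front of the origin (x -65) and 158 mm to its -y side.
- latch_knob (a point): Point on the latch's upright red round knob, 18 mm diameter, 70 mm from the pivot axis. The knob is 45 mm tall, from 111 to 156 mm above the bench, on top of the lever; this point is 135 mm above the bench. Lever 20 mm wide, 8 mm thick, it ends 15 mm beyond the knob's axis.
- tub_a: Loose clear tub of curd without a lid, 100 mm diameter, 58 mm high, 0.3 kg, beside the box; origin at the centre of its underside. Leave alone.
- tub_b: Loose tub like tub_a with a white lid, 104 mm diameter, 64 mm high. Leave alone.
- tub_c: Loose tub like tub_b with a blue lid. Leave alone.
- mould: Loose white plastic cheese mould, an open cup 84 mm wide, 75 mm high. Origin under its centre. Leave alone.
- spray: Loose blue bottle with white cap, 60 mm diameter, 150 mm high. Origin under its centre. Leave alone.
- spatula: Loose spatula with white handle lying on the bench to the robot's right. Leave alone.
- quadrant (a point): Point at the balance mark of the fixed wire quadrant, 14 mm outside the box's +y wall, radius 150 mm about the hinge axis. The lid's side edge sweeps along it: steel wire up to lid angle 0.65 rad, green from 0.65 to 0.91 (hold the lid here), black at the balance point 0.95, red from 0.99 to 1.42.

How it is judged (in metres and radians):
On the way, in this order (a step that is already met when the one before it is completed fails the run):
1. the latch lever is swung free (over 1.25 rad) with the lid still shut (value of joint latch above 1.25 rad and value of joint lid below 0.1 rad), for 0.1 s.
2. the lid is raised past its balance point (over 1.0 rad) (value of joint lid above 1 rad), for 0.1 s.
At the end, for the whole second after the job is handed in: The lid is held still (under 0.05 rad/s) between 0.63 and 0.915 rad, just below its balance point at 0.95, by the gripper's fingers (over 0.15 N on it), with the latch lever free (over 1.15 rad), all through the last second (value of joint lid between 0.63 and 0.915 rad and velocity of joint lid between -0.05 and 0.05 rad/s and contact force between the fingers and lid above 0.15 N and value of joint latch above 1.15 rad); the arm keeps its last pose, push and grip.
It fails at once if the lid flies up to its stop (over 1.4 rad) (value of joint lid above 1.4 rad).
It fails at once if a tub, the mould, the bottle or the spatula is moved by more than 30 mm (distance of any of tub_a, tub_b, tub_c, mould, spray, spatula from where it was at the start of the episode above 0.03 m).
It also fails if it takes over 53 s, if anything falls off the work surface, if the arm or the gripper's body presses on something with over 40 N, if the wrist force passes 120 N, or if a joint passes its speed limit or range.

## Robot

A 6-joint arm with a two-finger parallel gripper is mounted at the origin on the work surface. World frame = base frame: x ahead of the robot, y to its left, z up, the work surface at z = 0. Lengths are in m, angles in degrees, forces in N, time in s.
With the tool pointing down it reaches from about 0.325 to 0.85 m from the base axis. Payload 4.4 kg.
Tool frame: the origin (TCP) lies between the finger pads; the fingertips stand 14 mm ahead of it and the grasp point (between the pads) lies 5 mm behind it; z points along the fingers, y is the direction in which the jaws open and shut (so a half turn about z gives the same grasp; the last joint's range is limited). The gripper opens to 94 mm and grips with 3 to 60 N. Pads are 16 mm wide; open, the fingers measure 119 mm over their backs; the gripper's body (75 mm by 177 mm) begins 78 mm behind the grasp point.
Start: joints at [57.153, 11.837, 88.321, -0, 79.842, -8.623], TCP at [0.236, 0.524, 0.219] pointing down, gripper open.
Joint ranges: [-156.59, 156.59], [-49.26, 127.26], [12.9, 141.05], [-63.56, 243.56], [4.71, 150.69], [-161.64, 161.64]. Speed limits (degrees/s): [159.86, 159.86, 180, 180, 180, 180].

## Interface

Orientations are given as a 3x3 rotation matrix whose columns are the frame's x, y, z axes.
In Python, from bench import env gives the robot as it stands.
- The arm moves only by the shell command python3 -m inch 'ROWS' [FORCE]. ROWS is JSON, a list of rows, each an object of numbers: "tx", "ty", "tz": the shift along the tool's x, y, z in m; "spin": the turn about the tool's z in degrees; "hand": the opening, from 0 (shut) to 1 (fully open). A call has 1 to 20 rows; each row shifts and turns the pose as measured when the row begins, along the tool's axes as they then stand; what a row does not reach is not made up. A row lasts 1/12 s, in which the tool goes at most 41.7 mm and 7.16 degrees, less where a joint would pass 70% of its speed; a pose out of reach is approached as far as the arm can. A call with a gripper value outside its range is refused whole. The fingers move at their own pace and stop on an object; FORCE is the grip in N (left out, the last holds). Time passes only in rows, so rows that do not move let the fingers close. It gives the time, the measured TCP pose, the force and the opening at its end, in the units of the state.
- env.sense(): the state, without advancing time (a new reading comes with each control period).
- env.get_image(name): name is "scene" or "top" or "wrist"; returns the picture (480x640x3 uint8, red, green, blue); there is no depth.
- env.camera_params(name): a dict with "K" (3x3 intrinsics, pixels), "cam_to_world" (4x4, takes a point from camera to world coordinates); the wrist camera has in their place "tool_from_camera" (4x4, takes a point from camera to tool coordinates, whose origin is the TCP and whose axes are the flange's). Camera axes: x right, y down, z forward; pixel columns grow to the right and rows downward; lengths in m; the calibration is good to about 2 mm. A picture is of the moment at which its call begins: read the wrist's pose just before it. camera_params takes no time and is no camera call.
- env.job_done(): hands the job in, once; it reports no verdict.
The state is a dict: "time": time; "joints": joint angles; "joint_velocities": joint speeds; "joint_torque": joint torques, N m; "eef_pos": TCP position; "eef_rot": TCP orientation; "ft_force": force on the tool from outside, world axes, zero at the start; "ft_torque": the same for the moment, N m; "width": finger opening in m.
Only numpy, scipy, OpenCV 4.12 (cv2) and the standard library are available. Lean on these libraries where they do the work, as an engineer would, in place of code of your own. Each camera call takes 0.05 s, during which the arm holds its last target. There are 200 camera calls.

## Working session

There is one attempt and no reset: what is moved stays moved. The work goes in short steps, Python scripts to look and compute and a shell command to move; the robot and the scene stay as the last step left them, time stands still between calls to the robot, and variables do not carry over. Pictures are saved under pics/ and viewed, about 8 in all and at most 12, crops included, and the job is handed in when it is done.

```bash
mkdir -p pics
python3 - <<'E'
from bench import env
import cv2,numpy as np
s=env.sense();print(s['time'],s['eef_pos'],s['eef_rot'],s['width'])
for n in('scene','top'):
    im=env.get_image(n);cv2.imwrite(f'pics/{n}0.png',im[:,:,::-1])
    p=env.camera_params(n);print(n,np.round(p['K'],1).tolist(),np.round(p['cam_to_world'],4).tolist())
print(env.camera_params('wrist'))
E
```

```text
0.0 [0.23552549 0.52368367 0.21830398] [[-9.11944996e-01  4.10310705e-01 -1.20431225e-03]
 [ 4.10312365e-01  9.11942952e-01 -1.95324832e-03]
 [ 2.96825377e-04 -2.27539924e-03 -9.99997367e-01]] 0.09390458085104277
scene [[559.6, 0.0, 317.4], [0.0, 559.6, 240.7], [0.0, 0.0, 1.0]] [[-0.742, 0.428, -0.516, 1.369], [0.6704, 0.4645, -0.5787, 0.922], [-0.008, -0.7753, -0.6316, 1.1387], [0.0, 0.0, 0.0, 1.0]]
top [[444.4, 0.0, 316.4], [0.0, 444.4, 240.8], [0.0, 0.0, 1.0]] [[-0.0146, -0.9992, 0.0368, 0.4774], [-0.9999, 0.0146, 0.0016, -0.0], [-0.0021, -0.0368, -0.9993, 1.5148], [0.0, 0.0, 0.0, 1.0]]
{'K': array([[333.14575491,   0.        , 321.52812498],
       [  0.        , 333.14575491, 241.17565391],
       [  0.        ,   0.        ,   1.        ]]), 'tool_from_camera': array([[ 7.10823382e-04, -9.64969963e-01, -2.62359420e-01,
         7.51575634e-02],
       [ 9.99999440e-01,  4.80235834e-04,  9.43018664e-04,
        -5.38320453e-04],
       [-7.83990291e-04, -2.62359943e-01,  9.64969764e-01,
        -1.64367081e-01],
       [ 0.00000000e+00,  0.00000000e+00,  0.00000000e+00,
         1.00000000e+00]])}
```

View pics/top0.png

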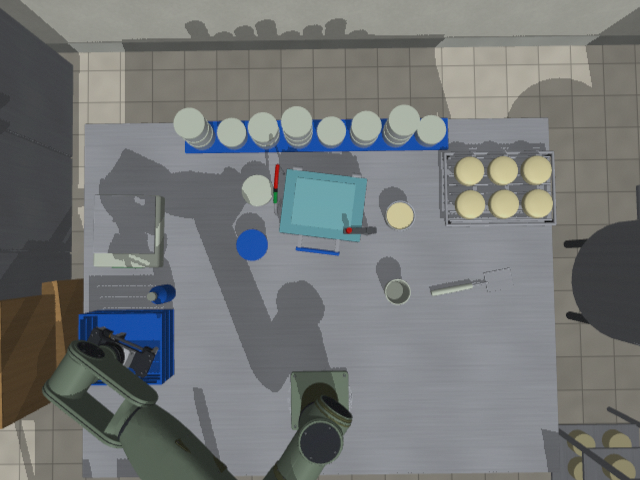

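View pics/scene0.png

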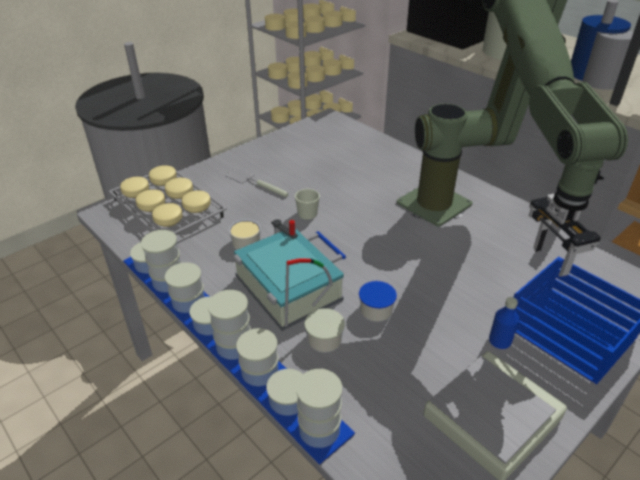

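The top view shows the box at about (323,205), the bar from (297,250) to (340,252), the knob at about (348,231), the white-lidded tub at (257,191), the blue-lidded tub at (252,245), the curd tub at (400,215), and the mould at (398,292). The scene view shows the knob at about (292,228) and the bar at about (330,245). I'll enlarge both.

Run:
```python
import cv2,numpy as np
a=cv2.imread('pics/top0.png')[160:265,270:390];b=cv2.imread('pics/scene0.png')[210:330,225:355]
cv2.imwrite('pics/ct.png',cv2.resize(a,None,fx=5.7,fy=5.7,interpolation=cv2.INTER_CUBIC))
cv2.imwrite('pics/cs.png',cv2.resize(b,None,fx=5,fy=5,interpolation=cv2.INTER_CUBIC))
```

```text
(no output)
```

View pics/ct.png

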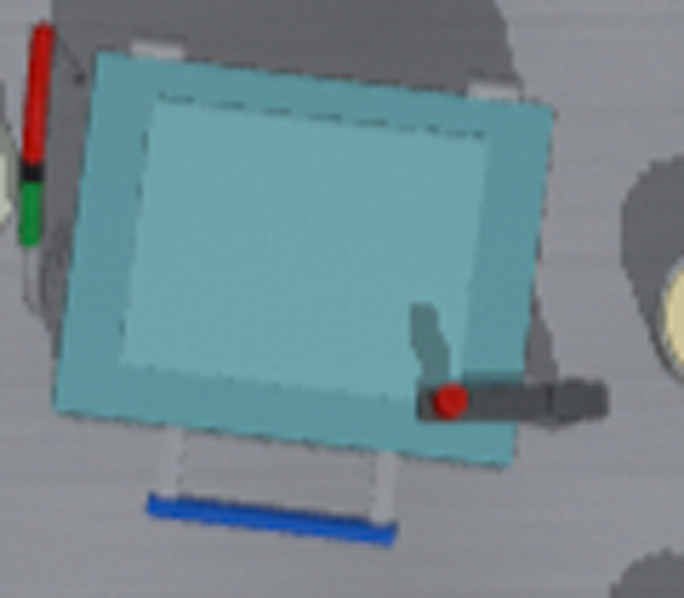

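View pics/cs.png

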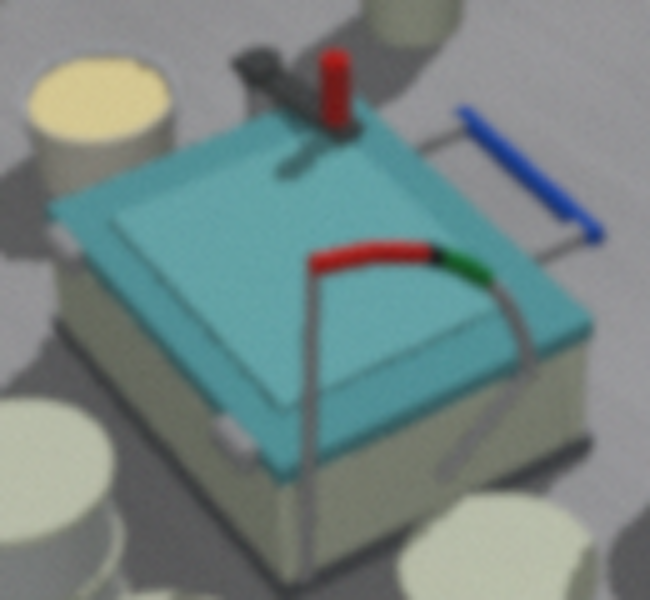

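The enlarged top crop puts the bar ends at (152,505) and (392,535), the knob top at (452,400), and the lid corners at (97,53), (552,103), (57,408) and (512,465). In the scene crop the bar ends are (597,235) and (466,113), the knob top is (335,57), the pivot is (258,65), and the lid corners are (285,475), (50,208) and (592,325). Next I'll triangulate these.

```bash
cat > h.py <<'E'
import numpy as np
from bench import env
def ray(n,u,v):
    p=env.camera_params(n);T=p['cam_to_world'];K=p['K']
    d=T[:3,:3]@np.linalg.inv(K)@[u,v,1];return T[:3,3],d/np.linalg.norm(d)
def tri(rs):
    A=np.zeros((3,3));b=np.zeros(3)
    for o,d in rs:
        P=np.eye(3)-np.outer(d,d);A+=P;b+=P@o
    x=np.linalg.solve(A,b);return x,[round(1e3*np.linalg.norm((np.eye(3)-np.outer(d,d))@(x-o)),1) for o,d in rs]
def atz(n,u,v,z):
    o,d=ray(n,u,v);return o+d*(z-o[2])/d[2]
E
python3 - <<'E'
from h import *
T=lambda u,v:(270+(u+.5)/5.7-.5,160+(v+.5)/5.7-.5)
S=lambda u,v:(225+(u+.5)/5-.5,210+(v+.5)/5-.5)
L=dict(barL=((152,505),(597,235),.093),barR=((392,535),(466,113),.093),knobtop=((452,400),(335,57),.156),farL=((97,53),(285,475),.101),farR=((552,103),(50,208),.101),nearL=((57,408),(592,325),.101),nearR=((512,465),None,.101),pivot=((583,400),(258,65),.111))
R={}
for k,(t,s,z) in L.items():
    a=atz('top',*T(*t),z);R[k]=a
    if s: x,e=tri([ray('top',*T(*t)),ray('scene',*S(*s))]);print(k,x.round(4),e,'top@z',a.round(4),'sc@z',atz('scene',*S(*s),z).round(4))
    else: print(k,a.round(4))
d=R['barL']-R['barR'];print('bar len',np.linalg.norm(d),'yaw',np.degrees(np.arctan2(-d[0],d[1])))
for a,b in(('farL','farR'),('nearL','nearR'),('nearL','farL'),('nearR','farR')):
    d=R[a]-R[b];print(a,b,np.linalg.norm(d).round(4),np.degrees(np.arctan2(-d[0],d[1])).round(2))
print('lid centre',sum(R[k] for k in('farL','farR','nearL','nearR'))/4)
for n,u,v,z in(('tub_b',257,191,.064),('tub_c',252,245,.064),('tub_a',400,215,.058),('mould',398,292,.075)): print(n,atz('top',u,v,z).round(3))
E
```

```text
barL [0.5066 0.0675 0.0923] [np.float64(0.8), np.float64(0.8)] top@z [0.5072 0.0669 0.093 ] sc@z [0.5067 0.0687 0.093 ]
barR [ 0.4873 -0.0665  0.0931] [np.float64(1.5), np.float64(1.5)] top@z [ 0.4884 -0.0675  0.093 ] sc@z [ 0.4862 -0.0655  0.093 ]
knobtop [ 0.5597 -0.0978  0.1552] [np.float64(0.3), np.float64(0.3)] top@z [ 0.5599 -0.098   0.156 ] sc@z [ 0.5602 -0.0967  0.156 ]
farL [0.7613 0.0958 0.0949] [np.float64(1.9), np.float64(1.9)] top@z [0.7615 0.0942 0.101 ] sc@z [0.7636 0.1021 0.101 ]
farR [ 0.728  -0.1596  0.0984] [np.float64(2.5), np.float64(2.5)] top@z [ 0.7294 -0.1609  0.101 ] sc@z [ 0.728  -0.1548  0.101 ]
nearL [0.5619 0.1203 0.0926] [np.float64(0.9), np.float64(0.9)] top@z [0.562  0.1189 0.101 ] sc@z [0.5677 0.1273 0.101 ]
nearR [ 0.5264 -0.1348  0.101 ]
pivot [ 0.5608 -0.1734  0.1076] [np.float64(1.3), np.float64(1.3)] top@z [ 0.5616 -0.1739  0.111 ] sc@z [ 0.5627 -0.1688  0.111 ]
bar len 0.13574855221635002 yaw -7.960565417445205
farL farR 0.2571 -7.17
nearL nearR 0.2562 -7.99
nearL farL 0.201 82.92
nearR farR 0.2047 82.66
lid centre [ 0.64484285 -0.02065263  0.101     ]
tub_b [0.697 0.195 0.064]
tub_c [0.52  0.213 0.064]
tub_a [ 0.612 -0.274  0.058]
mould [ 0.361 -0.259  0.075]
```

The triangulated heights match: bar 0.092–0.093, knob top 0.155. The bar centre is (0.497, 0.000) and the box yaw is about -7.7°. That gives a latch angle of about 0.13 rad, with the lever pointing along world +y. I'll turn the jaws along world x first, then travel.

```bash
python3 -m inch '[{"spin":6.6,"hand":0.5},{"spin":6.6},{"spin":6.6},{"spin":6.6},{"spin":6.6},{"spin":6.6},{"spin":6.6},{"spin":6.6},{"spin":6.6},{"spin":6.6}]' 8
```

```text
schema error: expected keys tx, ty, tz, spin, hand
```

```bash
python3 -m inch '[{"tx":0,"ty":0,"tz":0,"spin":6.6,"hand":0.5},{"tx":0,"ty":0,"tz":0,"spin":6.6,"hand":0.5},{"tx":0,"ty":0,"tz":0,"spin":6.6,"hand":0.5},{"tx":0,"ty":0,"tz":0,"spin":6.6,"hand":0.5},{"tx":0,"ty":0,"tz":0,"spin":6.6,"hand":0.5},{"tx":0,"ty":0,"tz":0,"spin":6.6,"hand":0.5},{"tx":0,"ty":0,"tz":0,"spin":6.6,"hand":0.5},{"tx":0,"ty":0,"tz":0,"spin":6.6,"hand":0.5},{"tx":0,"ty":0,"tz":0,"spin":6.6,"hand":0.5},{"tx":0,"ty":0,"tz":0,"spin":6.6,"hand":0.5}]' 8
```

```text
time: 0.93
eef_pos: [0.2328, 0.5196, 0.2112]
eef_rot: [[0.059, 0.998, -0.009], [0.998, -0.059, -0.014], [-0.014, -0.008, -1.0]]
ft_force: [-0.4, 0.5, -0.2]
width: 0.047
```

```bash
python3 -m inch '[{"tx":-0.033,"ty":0.02,"tz":-0.001,"spin":-0.2,"hand":0.5},{"tx":-0.033,"ty":0.02,"tz":-0.001,"spin":-0.2,"hand":0.5},{"tx":-0.033,"ty":0.02,"tz":-0.001,"spin":-0.2,"hand":0.5},{"tx":-0.033,"ty":0.02,"tz":-0.001,"spin":-0.2,"hand":0.5},{"tx":-0.033,"ty":0.02,"tz":-0.001,"spin":-0.2,"hand":0.5},{"tx":-0.033,"ty":0.02,"tz":-0.001,"spin":-0.2,"hand":0.5},{"tx":-0.033,"ty":0.02,"tz":-0.001,"spin":-0.2,"hand":0.5},{"tx":-0.033,"ty":0.02,"tz":-0.001,"spin":-0.2,"hand":0.5}]'
```

```text
time: 1.6
eef_pos: [0.3788, 0.2424, 0.2164]
eef_rot: [[0.019, 1.0, -0.015], [1.0, -0.019, -0.016], [-0.017, -0.015, -1.0]]
ft_force: [0.6, 0.3, -1.2]
width: 0.0467
```

```bash
python3 -m inch '[{"tx":-0.033,"ty":0.0185,"tz":-0.001,"spin":-0.1,"hand":0.5},{"tx":-0.033,"ty":0.0185,"tz":-0.001,"spin":-0.1,"hand":0.5},{"tx":-0.033,"ty":0.0185,"tz":-0.001,"spin":-0.1,"hand":0.5},{"tx":-0.033,"ty":0.0185,"tz":-0.001,"spin":-0.1,"hand":0.5},{"tx":-0.033,"ty":0.0185,"tz":-0.001,"spin":-0.1,"hand":0.5},{"tx":-0.033,"ty":0.0185,"tz":-0.001,"spin":-0.1,"hand":0.5},{"tx":-0.033,"ty":0.0185,"tz":-0.001,"spin":-0.1,"hand":0.5},{"tx":-0.033,"ty":0.0185,"tz":-0.001,"spin":-0.1,"hand":0.5},{"tx":-0.033,"ty":0.0185,"tz":-0.001,"spin":-0.1,"hand":0.5},{"tx":-0.033,"ty":0.0185,"tz":-0.001,"spin":-0.1,"hand":0.5}]'
python3 - <<'E'
from bench import env
import cv2
s=env.sense();print(s['eef_pos'],s['eef_rot'].round(3).tolist())
cv2.imwrite('pics/w1.png',env.get_image('wrist')[:,:,::-1])
E
```

```text
time: 2.43
eef_pos: [0.562, -0.1083, 0.2255]
eef_rot: [[0.003, 1.0, -0.021], [1.0, -0.003, -0.014], [-0.014, -0.021, -1.0]]
ft_force: [0.6, 0.5, 0.4]
width: 0.0469
[ 0.56198244 -0.10834629  0.22546053] [[0.003, 1.0, -0.021], [1.0, -0.003, -0.014], [-0.014, -0.021, -1.0]]
```

View pics/w1.png

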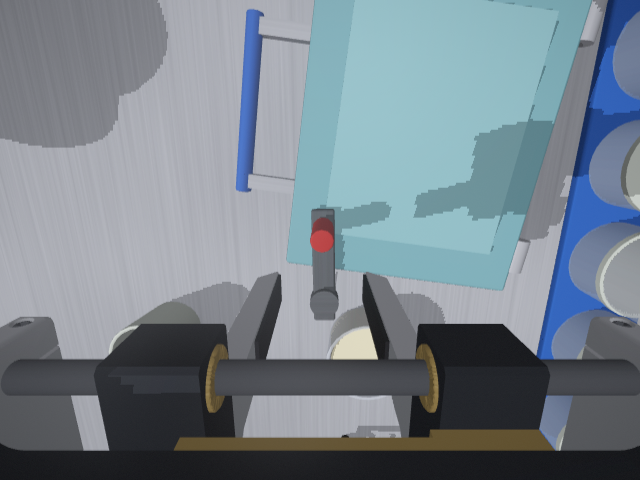

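The knob's top is at (322,240), centred between the fingers. The bar's ends are at about (255,12) and (244,189).

```bash
cat >> h.py <<'E'
def wray(u,v,pos,rot):
    p=env.camera_params('wrist');C=p['tool_from_camera'];R=np.array(rot)
    d=R@C[:3,:3]@np.linalg.inv(p['K'])@[u,v,1];return np.array(pos)+R@C[:3,3],d/np.linalg.norm(d)
E
python3 - <<'E'
from h import *
P=[0.56198,-0.10835,0.22546];R=env.sense()['eef_rot'];R=np.array(R)
for n,u,v,z,t in(('knob',322,240,.156,(270+452.5/5.7-.5,160+400.5/5.7-.5)),('barL',255,12,.1,(270+152.5/5.7-.5,160+505.5/5.7-.5)),('barR',244,189,.1,(270+392.5/5.7-.5,160+535.5/5.7-.5))):
    o,d=wray(u,v,P,R);print(n,(o+d*(z-o[2])/d[2]).round(4),tri([(o,d),ray('top',*t)]))
t=np.array([.560,-.098,.134]);print('shift tool',(R.T@(t-P)).round(4))
E
```

```text
knob [ 0.5621 -0.0969  0.156 ] (array([ 0.56117501, -0.09878893,  0.14842648]), [np.float64(0.8), np.float64(0.8)])
barL [0.5119 0.0656 0.1   ] (array([0.50861978, 0.0680639 , 0.08960398]), [np.float64(1.7), np.float64(1.7)])
barR [ 0.4939 -0.067   0.1   ] (array([ 0.48871831, -0.06885907,  0.07993305]), [np.float64(0.7), np.float64(0.7)])
shift tool [ 0.0122 -0.0005  0.0913]
```

```bash
python3 -m inch '[{"tx":0.004,"ty":0.0003,"tz":0.03,"spin":0,"hand":0.5},{"tx":0.004,"ty":0.0003,"tz":0.03,"spin":0,"hand":0.5},{"tx":0.004,"ty":0.0003,"tz":0.029,"spin":0,"hand":0.5}]'
```

```text
time: 2.73
eef_pos: [0.5727, -0.1132, 0.1411]
eef_rot: [[0.017, 1.0, -0.0], [0.999, -0.017, -0.027], [-0.027, 0.0, -1.0]]
ft_force: [0.2, -0.8, 0.6]
width: 0.0471
```

```bash
python3 -m inch '[{"tx":0.0145,"ty":-0.012,"tz":0.005,"spin":0,"hand":0.5},{"tx":0,"ty":0,"tz":-0.001,"spin":0,"hand":0.5}]'
```

```text
time: 2.9
eef_pos: [0.5546, -0.0968, 0.1271]
eef_rot: [[0.018, 1.0, -0.016], [1.0, -0.019, -0.021], [-0.022, -0.016, -1.0]]
ft_force: [0.3, -0.5, -0.3]
width: 0.0469
```

```bash
python3 -m inch '[{"tx":-0.001,"ty":0.004,"tz":-0.006,"spin":0,"hand":0.1},{"tx":0,"ty":0,"tz":-0.0005,"spin":0,"hand":0.1},{"tx":0,"ty":0,"tz":-0.0005,"spin":0,"hand":0.1},{"tx":0,"ty":0,"tz":-0.0005,"spin":0,"hand":0.1},{"tx":0,"ty":0,"tz":-0.0005,"spin":0,"hand":0.1},{"tx":0,"ty":0,"tz":-0.0005,"spin":0,"hand":0.1}]' 8
```

```text
time: 3.4
eef_pos: [0.5614, -0.099, 0.1385]
eef_rot: [[0.018, 1.0, -0.012], [1.0, -0.018, -0.024], [-0.024, -0.012, -1.0]]
ft_force: [0.5, 1.2, -10.2]
width: 0.0178
```

```bash
python3 -m inch '[{"tx":-0.001,"ty":-0.01,"tz":0.001,"spin":0,"hand":0.1},{"tx":-0.002,"ty":-0.01,"tz":0.001,"spin":0,"hand":0.1},{"tx":-0.0036,"ty":-0.0093,"tz":0,"spin":0,"hand":0.1},{"tx":-0.005,"ty":-0.0087,"tz":0,"spin":0,"hand":0.1},{"tx":-0.006,"ty":-0.008,"tz":0,"spin":0,"hand":0.1}]'
```

```text
time: 3.82
eef_pos: [0.5178, -0.1153, 0.139]
eef_rot: [[0.016, 1.0, -0.0], [1.0, -0.016, -0.022], [-0.022, -0.0, -1.0]]
ft_force: [1.9, 1.6, -3.2]
width: 0.0178
```

```bash
python3 -m inch '[{"tx":-0.007,"ty":-0.007,"tz":0,"spin":0,"hand":0.1},{"tx":-0.008,"ty":-0.006,"tz":0,"spin":0,"hand":0.1},{"tx":-0.0088,"ty":-0.0048,"tz":0,"spin":0,"hand":0.1},{"tx":-0.0094,"ty":-0.0035,"tz":0,"spin":0,"hand":0.1},{"tx":-0.009,"ty":-0.002,"tz":0,"spin":0,"hand":0.1}]'
```

```text
time: 4.23
eef_pos: [0.4916, -0.1607, 0.1395]
eef_rot: [[0.017, 1.0, 0.006], [1.0, -0.017, -0.021], [-0.021, 0.006, -1.0]]
ft_force: [9.5, 2.1, -9.4]
width: 0.0178
```

```bash
python3 -m inch '[{"tx":0,"ty":0,"tz":0,"spin":0,"hand":0.4},{"tx":0,"ty":0,"tz":0,"spin":0,"hand":0.4},{"tx":0,"ty":0,"tz":0,"spin":0,"hand":0.4},{"tx":0,"ty":0,"tz":0,"spin":0,"hand":0.4},{"tx":0,"ty":0,"tz":-0.03,"spin":0,"hand":0.4},{"tx":0,"ty":0,"tz":-0.03,"spin":0,"hand":0.4},{"tx":0,"ty":0,"tz":-0.01,"spin":0,"hand":0.4}]'
python3 -m inch '[{"tx":0.03,"ty":0,"tz":0,"spin":1.3,"hand":0.4},{"tx":0.03,"ty":0,"tz":0,"spin":1.3,"hand":0.4},{"tx":0.03,"ty":0,"tz":0,"spin":1.3,"hand":0.4},{"tx":0.03,"ty":0,"tz":0,"spin":1.3,"hand":0.4},{"tx":0.03,"ty":0,"tz":0,"spin":1.3,"hand":0.4},{"tx":0,"ty":0,"tz":0,"spin":0,"hand":0.4},{"tx":0,"ty":0,"tz":0,"spin":0,"hand":0.4},{"tx":0,"ty":0,"tz":0,"spin":0,"hand":0.4}]'
python3 - <<'E'
from bench import env
import cv2
s=env.sense();print(s['eef_pos'],s['eef_rot'].round(3).tolist(),s['width'])
cv2.imwrite('pics/w2.png',env.get_image('wrist')[:,:,::-1])
im=env.get_image('top')[160:300,250:410,::-1];cv2.imwrite('pics/t2.png',cv2.resize(im,None,fx=4,fy=4,interpolation=cv2.INTER_CUBIC))
E
```

```text
time: 4.82
eef_pos: [0.4849, -0.1635, 0.2089]
eef_rot: [[0.022, 1.0, -0.01], [1.0, -0.022, -0.021], [-0.021, -0.01, -1.0]]
ft_force: [0.6, -1.0, 0.5]
width: 0.0375
time: 5.48
eef_pos: [0.4973, -0.0102, 0.2086]
eef_rot: [[0.14, 0.99, -0.003], [0.99, -0.14, -0.028], [-0.028, 0.001, -1.0]]
ft_force: [-0.1, -0.6, 0.3]
width: 0.0378
[ 0.49732943 -0.01020024  0.20863288] [[0.14, 0.99, -0.003], [0.99, -0.14, -0.028], [-0.028, 0.001, -1.0]] 0.0377729962630843
```

View pics/w2.png

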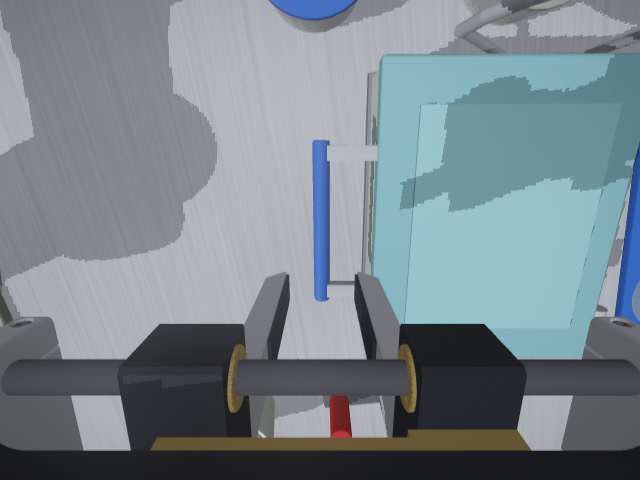

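The bar runs vertically from (321,141) to (321,299), centred between the fingers and aligned with the jaws.

Run:
```python
from h import *
P=[0.49733,-0.0102,0.20863];R=np.array([[0.14,0.99,-0.003],[0.99,-0.14,-0.028],[-0.028,0.001,-1.0]])
c=[]
for v in(141,299):
    o,d=wray(321,v,P,R);c.append(o+d*(.095-o[2])/d[2]);print(c[-1].round(4))
m=(c[0]+c[1])/2;m[2]=.088;print(m.round(4),(R.T@(m-P)).round(4))
```

```text
[0.5091 0.0688 0.095 ]
[ 0.4898 -0.0679  0.095 ]
[4.995e-01 4.000e-04 8.800e-02] [0.0142 0.0005 0.1203]
```

View pics/t2.png

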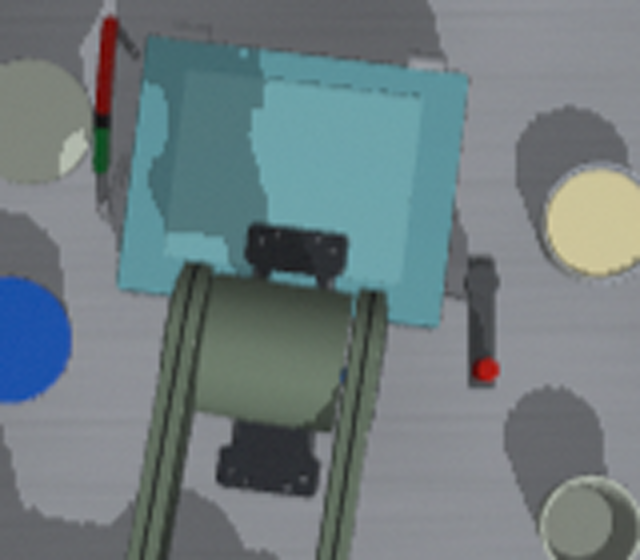

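The lever now points to the box's front. The knob is at (486,370) in this crop, clear of the lid, and the tubs have not moved. Next is the descent onto the bar.

```bash
python3 -m inch '[{"tx":0.004,"ty":0,"tz":0.03,"spin":0,"hand":0.4},{"tx":0.004,"ty":0,"tz":0.03,"spin":0,"hand":0.4},{"tx":0.003,"ty":0,"tz":0.025,"spin":0,"hand":0.4},{"tx":0,"ty":0,"tz":0,"spin":0,"hand":0.4},{"tx":0,"ty":0,"tz":0,"spin":0,"hand":0.4}]'
```

```text
time: 6.0
eef_pos: [0.502, -0.0092, 0.1237]
eef_rot: [[0.15, 0.989, 0.004], [0.988, -0.15, -0.032], [-0.031, 0.009, -0.999]]
ft_force: [0.0, 0.6, 1.3]
width: 0.0373
```

```bash
python3 -m inch '[{"tx":0.005,"ty":-0.003,"tz":0.01,"spin":0,"hand":0.4},{"tx":0.004,"ty":0,"tz":0.013,"spin":0,"hand":0.4},{"tx":0,"ty":0,"tz":0.01,"spin":0,"hand":0.4},{"tx":0,"ty":0,"tz":-0.001,"spin":0,"hand":0.4}]'
```

```text
time: 6.33
eef_pos: [0.5036, -0.0032, 0.0939]
eef_rot: [[0.154, 0.988, 0.011], [0.988, -0.154, -0.033], [-0.031, 0.016, -0.999]]
ft_force: [-0.8, -0.2, 0.1]
width: 0.0379
```

```bash
python3 -m inch '[{"tx":0,"ty":-0.004,"tz":0.004,"spin":0,"hand":0.4},{"tx":0,"ty":0,"tz":-0.0005,"spin":0,"hand":0.05},{"tx":0,"ty":0,"tz":-0.0005,"spin":0,"hand":0.05},{"tx":0,"ty":0,"tz":-0.0005,"spin":0,"hand":0.05},{"tx":0,"ty":0,"tz":-0.0005,"spin":0,"hand":0.05},{"tx":0,"ty":0,"tz":-0.0005,"spin":0,"hand":0.05},{"tx":0,"ty":0,"tz":-0.0005,"spin":0,"hand":0.05}]' 10
```

```text
time: 6.92
eef_pos: [0.4982, -0.0029, 0.0948]
eef_rot: [[0.154, 0.988, 0.009], [0.988, -0.154, -0.034], [-0.032, 0.014, -0.999]]
ft_force: [0.5, -0.5, -1.6]
width: 0.0137
```

```bash
python3 -m inch '[{"tx":0,"ty":0.0003,"tz":-0.0125,"spin":0,"hand":0.05},{"tx":0,"ty":0.001,"tz":-0.0125,"spin":0,"hand":0.05},{"tx":0,"ty":0.0016,"tz":-0.0124,"spin":0,"hand":0.05},{"tx":0,"ty":0.0022,"tz":-0.0123,"spin":0,"hand":0.05},{"tx":0,"ty":0.0028,"tz":-0.0122,"spin":0,"hand":0.05},{"tx":0,"ty":0.0034,"tz":-0.012,"spin":0,"hand":0.05},{"tx":0,"ty":0.004,"tz":-0.0118,"spin":0,"hand":0.05},{"tx":0,"ty":0.0046,"tz":-0.0116,"spin":0,"hand":0.05},{"tx":0,"ty":0,"tz":0,"spin":0,"hand":0.05}]'
```

```text
time: 7.67
eef_pos: [0.5206, -0.0059, 0.2008]
eef_rot: [[0.154, 0.988, 0.018], [0.987, -0.153, -0.041], [-0.038, 0.024, -0.999]]
ft_force: [-1.7, 1.0, -0.1]
width: 0.0134
```

```bash
python3 -m inch '[{"tx":0,"ty":0.0056,"tz":-0.0112,"spin":0,"hand":0.05},{"tx":0,"ty":0.0062,"tz":-0.0109,"spin":0,"hand":0.05},{"tx":0,"ty":0.0067,"tz":-0.0106,"spin":0,"hand":0.05},{"tx":0,"ty":0.0072,"tz":-0.0102,"spin":0,"hand":0.05},{"tx":0,"ty":0.0078,"tz":-0.0098,"spin":0,"hand":0.05},{"tx":0,"ty":0.0082,"tz":-0.0094,"spin":0,"hand":0.05},{"tx":0,"ty":0,"tz":0,"spin":0,"hand":0.05}]'
```

```text
time: 8.25
eef_pos: [0.5614, -0.0114, 0.2657]
eef_rot: [[0.154, 0.988, 0.016], [0.987, -0.153, -0.044], [-0.041, 0.023, -0.999]]
ft_force: [-0.3, -1.5, 0.6]
width: 0.0134
```

```bash
python3 -m inch '[{"tx":0,"ty":0.0088,"tz":-0.0089,"spin":0,"hand":0.05},{"tx":0,"ty":0.0092,"tz":-0.0084,"spin":0,"hand":0.05},{"tx":0,"ty":0.0096,"tz":-0.008,"spin":0,"hand":0.05},{"tx":0,"ty":0.01,"tz":-0.0074,"spin":0,"hand":0.05},{"tx":0,"ty":0.0104,"tz":-0.0068,"spin":0,"hand":0.05},{"tx":0,"ty":0.0107,"tz":-0.0063,"spin":0,"hand":0.05},{"tx":0,"ty":0,"tz":0,"spin":0,"hand":0.05},{"tx":0,"ty":0,"tz":0,"spin":0,"hand":0.05}]'
```

```text
time: 8.92
eef_pos: [0.6134, -0.0184, 0.3115]
eef_rot: [[0.153, 0.988, -0.001], [0.987, -0.153, -0.045], [-0.044, 0.006, -0.999]]
ft_force: [-0.7, -0.3, 1.3]
width: 0.0131
```

```bash
python3 -m inch '[{"tx":0,"ty":0.011,"tz":-0.0058,"spin":0,"hand":0.05},{"tx":0,"ty":0.011,"tz":-0.005,"spin":0,"hand":0.05},{"tx":0,"ty":0,"tz":0,"spin":0,"hand":0.05},{"tx":0,"ty":0,"tz":0,"spin":0,"hand":0.05}]'
python3 - <<'E'
from bench import env
import cv2
im=env.get_image('scene')[160:340,220:400,::-1];cv2.imwrite('pics/s3.png',cv2.resize(im,None,fx=3.3,fy=3.3,interpolation=cv2.INTER_CUBIC))
E
```

```text
time: 9.25
eef_pos: [0.6318, -0.021, 0.3215]
eef_rot: [[0.153, 0.988, -0.006], [0.987, -0.153, -0.045], [-0.045, 0.001, -0.999]]
ft_force: [-0.6, -1.3, 1.6]
width: 0.0134
```

View pics/s3.png

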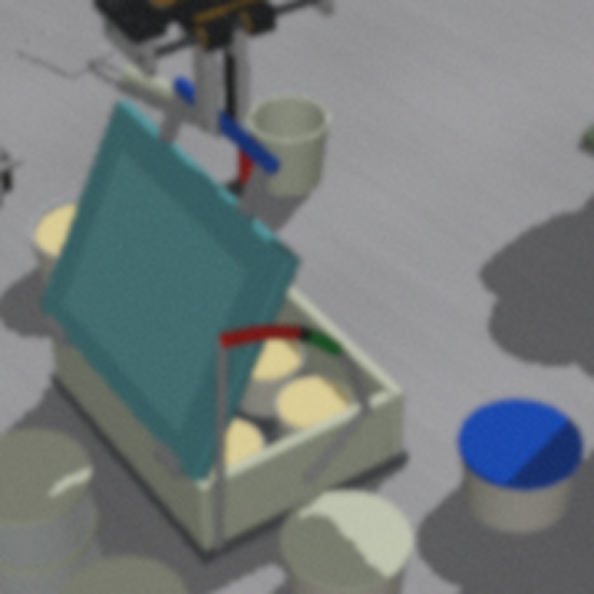

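The fingers hold the bar, with ends at (180,85) and (272,165). The lid's edge crosses the red part of the quadrant at about (265,332), past the black mark at (303,333). The tubs look untouched.

Run:
```python
from h import *
from scipy.optimize import least_squares
K=env.camera_params('scene');Ti=np.linalg.inv(K['cam_to_world'])
bx=np.array([.991,-.135,0]);by=np.array([.135,.991,0]);hin=np.array([.497,0,.093])+.25*bx
def px(X):
    c=Ti[:3,:3]@X+Ti[:3,3];p=K['K']@c;return p[:2]/p[2]
obs=[(220+272/3.3,160+165/3.3),(220+180/3.3,160+85/3.3)]
f=lambda a:np.r_[[px(hin-.25*np.cos(a[0])*bx+[0,0,.25*np.sin(a[0])]+sg*by)-o for sg,o in zip((.068,-.068),obs)]].ravel()
r=least_squares(f,[1.1]);print(r.x,r.fun.round(2))
h=env.sense()['eef_pos']-np.array([.4982,-.0029,.0948]);s=h@bx;print('tcp q',np.arcsin(h[2]/.25),np.arccos(1-s/.25),np.arctan2(h[2],.25-s))
for q in(.95,1.,1.2): 
  P=hin+.144*by-.15*np.cos(q)*bx+[0,0,.15*np.sin(q)];print(q,(px(P)-[220,160])*3.3)
```

```text
[1.08966887] [ 0.15 -0.69  0.07 -1.08]
tcp q 1.1360259465330949 1.091948006437845 1.1007532597704273
0.95 [299.09282399 329.75197742]
1.0 [292.19431747 328.64801378]
1.2 [262.08918277 328.37075766]
```

The image gives q ≈ 1.09 and the TCP gives ≈ 1.10, so the lid is past balance, and the force on the tool has turned upward. Now I'll ease it back to about 0.78.

```bash
python3 -m inch '[{"tx":0,"ty":-0.0077,"tz":0.0041,"spin":0,"hand":0.05},{"tx":0,"ty":-0.0076,"tz":0.0044,"spin":0,"hand":0.05},{"tx":0,"ty":-0.0074,"tz":0.0047,"spin":0,"hand":0.05},{"tx":0,"ty":-0.0072,"tz":0.0049,"spin":0,"hand":0.05},{"tx":0,"ty":-0.0071,"tz":0.0052,"spin":0,"hand":0.05},{"tx":0,"ty":-0.0069,"tz":0.0054,"spin":0,"hand":0.05},{"tx":0,"ty":-0.0067,"tz":0.0056,"spin":0,"hand":0.05},{"tx":0,"ty":-0.0065,"tz":0.0059,"spin":0,"hand":0.05},{"tx":0,"ty":0,"tz":0,"spin":0,"hand":0.05},{"tx":0,"ty":0,"tz":0,"spin":0,"hand":0.05},{"tx":0,"ty":0,"tz":0,"spin":0,"hand":0.05}]'
python3 -c "
from bench import env
import numpy as np
h=env.sense()['eef_pos']-np.array([.4982,-.0029,.0948]);s=h@[.991,-.135,0];print(np.arctan2(h[2],.25-s),np.hypot(h[2],.25-s))"
```

```text
time: 10.22
eef_pos: [0.568, -0.0118, 0.2743]
eef_rot: [[0.151, 0.988, -0.002], [0.988, -0.151, -0.044], [-0.044, 0.005, -0.999]]
ft_force: [0.3, -0.8, -0.5]
width: 0.0135
0.7852071208258767 0.2539175624736834
```

```bash
python3 -m inch '[{"tx":0,"ty":0,"tz":0,"spin":0,"hand":0.05},{"tx":0,"ty":0,"tz":0,"spin":0,"hand":0.05},{"tx":0,"ty":0,"tz":0,"spin":0,"hand":0.05},{"tx":0,"ty":0,"tz":0,"spin":0,"hand":0.05},{"tx":0,"ty":0,"tz":0,"spin":0,"hand":0.05},{"tx":0,"ty":0,"tz":0,"spin":0,"hand":0.05}]'
python3 - <<'E'
from bench import env
import cv2,numpy as np
im=env.get_image('scene')[160:340,220:400,::-1];cv2.imwrite('pics/s4.png',cv2.resize(im,None,fx=3.3,fy=3.3,interpolation=cv2.INTER_CUBIC))
for i in range(4):
    s=env.sense();print(s['time'],s['eef_pos'].round(4),np.abs(s['joint_velocities']).max().round(3));env.get_image('top')
E
```

```text
time: 10.72
eef_pos: [0.5689, -0.012, 0.2752]
eef_rot: [[0.152, 0.988, -0.001], [0.987, -0.152, -0.044], [-0.044, 0.005, -0.999]]
ft_force: [0.4, -0.9, -0.5]
width: 0.0137
10.7667 [ 0.5689 -0.012   0.2752] 0.077
10.8167 [ 0.5689 -0.012   0.2752] 0.119
10.8667 [ 0.5689 -0.012   0.2751] 0.079
10.9167 [ 0.5688 -0.012   0.2751] 0.121
```

View pics/s4.png

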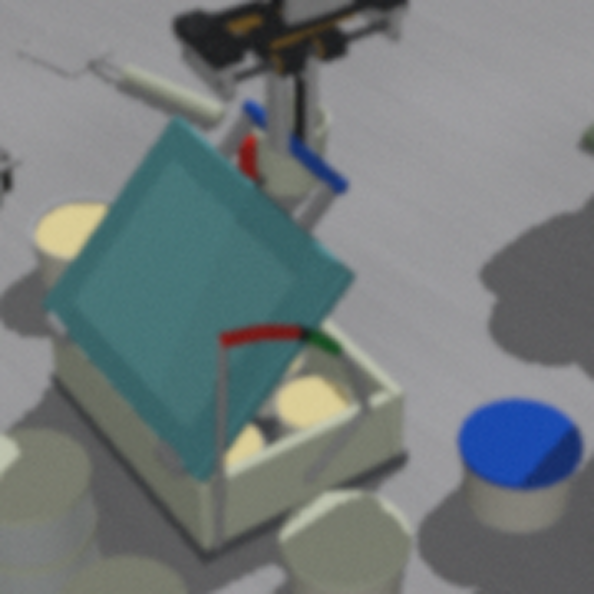

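The bar's ends are now at (249,104) and (342,187), still between the fingers. The lid's edge is at the green part, near (310,338). I'll fit the angle as before.

Run:
```python
from h import *
from scipy.optimize import least_squares
K=env.camera_params('scene');Ti=np.linalg.inv(K['cam_to_world'])
bx=np.array([.991,-.135,0]);by=np.array([.135,.991,0]);hin=np.array([.497,0,.093])+.25*bx
def px(X):
    c=Ti[:3,:3]@X+Ti[:3,3];p=K['K']@c;return p[:2]/p[2]
obs=[(220+342/3.3,160+187/3.3),(220+249/3.3,160+104/3.3)]
f=lambda a:np.r_[[px(hin-.25*np.cos(a[0])*bx+[0,0,.25*np.sin(a[0])]+sg*by)-o for sg,o in zip((.068,-.068),obs)]].ravel()
r=least_squares(f,[.8]);print(r.x,r.fun.round(2))
if .70<r.x[0]<.86: env.job_done();print('handed in')
```

```text
[0.76649073] [ 0.05 -0.7   0.13  0.38]
the job is handed in; nothing more can be done
handed in
```

The chill box is open as asked, and I've handed the job in. The fingers are still holding the lid by its blue bar, just below the balance point. The interface gives no verdict, so what follows is from my own checks.

- **Latch:** I gripped the knob and swung the lever to about 1.6 rad while the lid was shut. The top view then showed it pointing to the front and clear of the lid.
- **Lid raised:** I lifted it to about 1.09 rad by the camera and 1.10 by the tool position. The force on the tool had turned to a light upward push there (+1.6 N), the sign that the spring had taken over. It stayed well short of the 1.4 rad limit.
- **Final hold:** I eased the lid back and held it at about 0.77 rad by the camera and 0.79 by the tool position. The tool moved about 0.1 mm over the last 0.15 s of readings. The grip was set to 10 N, with the fingers stopped at 13.7 mm on the 14 mm bar.
- **Loose things:** The tubs in view looked unmoved, though I didn't measure any of the loose things again afterwards.

**Disagreement:** Near the top of the lift, the tool's height and forward travel gave angles up to 0.045 rad apart. That fits the bar shifting slightly in the grip and the tool's tilt of about 2.5°. The camera fit settled which to trust.

The run took about 11 s of the 53 s allowed.

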